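# Tighten the taper plug of a welded manifold for its leak test

### The job

Fit the socket wrench from the black mat right down over the square head of the red plug in the welded manifold and let go of it, then take it again by the outer, yellow end of its handle and tighten the tapered plug clockwise (seen from above) until it goes snug and the brass ring under it is dragged round too, but not more than an eighth of a turn beyond that. Take the wrench off and lay it flat on the black mat again, leaving the other things on the bench where they are.

Things in the scene. Friction and masses are not known exactly. Their poses are not given: they have to be found in the camera images.
- manifold: welded aluminium box manifold fixed to the bench, on the robot's left or right (the mat on the other side): box 180 (x) x 100 (y) mm, top face 50 mm above the bench, a pipe stub sticking out 30 mm at each x end; in the middle of its top a round steel boss, 62 mm diameter, up to 66 mm. Origin at the centre of its underside, on the bench
- plug_seat (a point): on the vertical axis of the red tapered plug in the boss, at the top of its round flange (50 mm diameter), 84 mm above the bench; x and y are square to the sides of the plug's head and turn with it. The square head above it is 28 x 28 mm, straight for 26 mm, with a round cone narrowing to 19 mm on top of it, 7 mm high (top 33 mm above the flange). It cannot be lifted out and does not sink as it turns
- plug_corner (a point): corner of the plug's square head, at (14, 14, 26) mm from plug_seat in its frame. The plug has been started by hand: it turns clockwise (from above) stiffly, at 0.5 N m, for 0.3 to 0.7 rad (different every time); then the taper wedges and takes 1.2 N m, rising by 1 N m per rad of further turning. It stays where it is left
- sleeve (a joint): turn (rad) of the brass ring (48 mm diameter, with a little tab) between boss and plug: 0 while the plug still turns freely; once the taper wedges, the plug drags the ring round clockwise and the value grows rad for rad with the plug. 0.08 to 0.85 is properly snug, 0.2 to 0.4 is best; more than 0.85 is overtightened
- wrench: loose socket wrench, about 0.5 kg, lying flat, handle along its +x. Steel head 50 x 50 mm, 34 mm high, with a square hole 31.5 x 31.5 mm right through from top to bottom, its sides along x and y (it fits the plug in four directions, with 0.13 rad of play either way). Origin on the hole's axis at the underside; z up. Centre of mass 10 mm from that axis, so it rests steadily on the plug when let go
- wrench_socket (a point): centre of the wrench's square hole at its underside (same as the wrench's origin); with the wrench fully on the plug it coincides with plug_seat
- wrench_grip (a point): centre of the yellow grip of the wrench, 125 mm from the hole's axis along the handle, 17 mm above the underside. The grip is 20 mm wide, 16 mm thick, from 85 to 155 mm from the axis; between head and grip runs a bar 14 mm wide and 12 mm thick at the same height
- mat: flat black rubber mat fixed to the bench, 170 (x) x 300 (y) mm, 4 mm thick. Origin at the centre of its underside, on the bench. At the start the wrench lies on it with its head at about (30, -60) mm in the mat's frame and the handle along the mat's +y; a free and suitable place to lay it back, either way round (head at y = -60 or +60)
- marker: bystander on the mat: aluminium chalk holder 120 mm long, 14 mm wide, 10 mm high, lying along the mat's y at mat x of about -60 mm. Origin under its middle
- hammer: bystander: hammer with orange handle at the far side of the bench. Origin under it
- brush: bystander: brush at the far side of the bench. Origin under it
- angle_iron: bystander: offcut of aluminium angle, 160 mm long, 40 x 40 mm, at the far side of the bench. Origin at its lower corner edge, mid length
- magnet: bystander: red L-shaped welding magnet, legs 90 and 76 mm long, 28 mm wide, 20 mm high, on the robot's left, outside the work. Origin under its corner
- elbow: bystander: steel pipe elbow, 38 mm pipe, 60 x 60 mm, lying behind the work in the middle of the bench. Origin under its bend
Not all that is in view belongs to the job. Leave any pink look-alike of the manifold alone.

How it is judged (in metres and radians):
On the way, in this order (a step that is already met when the one before it is completed fails the run):
1. the wrench sits fully down on the plug and nothing holds it (horizontal distance between wrench_socket and plug_seat below 0.006 m and z of wrench_socket in the frame of plug_seat between -0.006 and 0.006 m and angle between wrench's own z axis and vertical below 0.12 rad and contact force between the fingers and wrench below 0.3 N), for 0.3 s.
2. the plug is drawn snug with the wrench, taken by the outer end of its handle (value of joint sleeve between 0.08 and 0.85 rad and horizontal distance between wrench_socket and plug_seat below 0.006 m and horizontal distance between the grasp point and wrench_grip below 0.05 m and contact force between the fingers and wrench above 0.3 N), for 0.1 s.
At the end, for the whole second after the job is handed in: the plug stays snug (brass ring dragged round by 0.08 to 0.85 rad, plug corner over 6 mm from its start); the wrench lies flat, released and at rest on the black mat, centres of head and grip both over the mat; no bystander moved by more than 30 mm (value of joint sleeve between 0.08 and 0.85 rad and distance of plug_corner from where it was at the start of the episode above 0.006 m and x of wrench_socket in the frame of mat between -0.085 and 0.085 m and y of wrench_socket in the frame of mat between -0.15 and 0.15 m and x of wrench_grip in the frame of mat between -0.085 and 0.085 m and y of wrench_grip in the frame of mat between -0.15 and 0.15 m and z of wrench_socket in the frame of mat below 0.009 m and angle between wrench's own z axis and vertical below 0.08 rad and linear speed of wrench below 0.02 m/s and distance of each of marker, hammer, brush, angle_iron, magnet, elbow from where it was at the start of the episode below 0.03 m); the robot touches nothing.
It fails at once if the plug was overtightened (brass ring dragged round by more than 0.85 rad) (value of joint sleeve above 0.85 rad).
It fails at once if a bystander was pushed away by more than 30 mm (distance of any of marker, hammer, brush, angle_iron, magnet, elbow from where it was at the start of the episode above 0.03 m).
It also fails if it takes over 64 s, if anything falls off the work surface, if the arm or the gripper's body presses on something with over 40 N, if the wrist force passes 120 N, or if a joint passes its speed limit or range.

### The arm

A 6-joint arm with a two-finger parallel gripper is mounted at the origin on the work surface. World frame = base frame: x ahead of the robot, y to its left, z up, the work surface at z = 0. Lengths are in mm, angles in rad, forces in N, time in s.
With the tool pointing down it reaches from about 400 to 825 mm from the base axis. Payload 7 kg.
Tool frame: the origin (TCP) lies at the very end of the fingers, on their centre line; the grasp point (between the pads) lies 19 mm behind it; z points along the fingers, y is the direction in which the jaws open and shut (so a half turn about z gives the same grasp; the last joint's range is limited). The gripper opens to 88 mm and grips with 3 to 60 N. Pads are 19 mm wide; open, the fingers measure 130 mm over their backs; the gripper's body (78 mm by 193 mm) begins 47 mm behind the grasp point.
Start: joints at [1.401, 0.359, 0.012, 0, -1.224, -0.288], TCP at [298.338, 605.466, 226.561] pointing down, gripper open.
Joint ranges: [-3.07, 3.07], [-1.43, 2.12], [-1.02, 1.25], [-3.03, 1.67], [-3.05, -0], [-3.03, 3.03]. Speed limits (rad/s): [2.39, 2.39, 3.01, 3.14, 3.14, 3.14].

### API

Orientations are given as a unit quaternion [x, y, z, w].
In Python, from plant import bot gives the robot as it stands. Calls block until the motion is done:
- bot.move_ptp(position, orientation): joint-space move of the TCP to a pose.
- bot.line_to(position, velocity=150, ori=None): straight line of the TCP; ori=None keeps the orientation; velocity is the mean speed in mm/s.
- bot.move_joints(angles): joint-space move.
- bot.move_gripper(opening, force=None): finger opening in mm; force is the grip in N (None keeps the last); returns when the fingers have stopped.
- bot.pause(seconds).
- bot.solve_ik(position, orientation): joint angles nearest the present ones, or None.
- bot.read_state(): the state.
- bot.camera(name): name is "scene" or "top" or "wrist"; returns the picture (384x512x3 uint8, red, green, blue); there is no depth.
- bot.get_calibration(name): a dict with "fx", "fy", "cx", "cy" (pixels), "view" (4x4, takes a point from world to camera coordinates); the wrist camera has in their place "T_tool_cam" (4x4, takes a point from camera to tool coordinates, whose origin is the TCP and whose axes are the flange's). Camera axes: x right, y up, looking along -z (the intrinsics and any distortion apply to the point x, -y, -z); pixel columns grow to the right and rows downward; lengths in mm; the calibration is good to about 2 mm. A picture is of the moment at which its call begins: read the wrist's pose just before it. get_calibration takes no time and is no camera call.
A pose or a line that the arm cannot do raises bot.Unreachable and nothing moves.
- bot.close_job(): hands the job in, once; it reports no verdict.
The state is a dict: "t": time; "joint_pos": joint angles; "qvel": joint speeds; "tau": joint torques, N m; "tcp_pos": TCP position; "eef_rot": TCP orientation; "contact_force": force on the tool from outside, world axes, zero at the start; "moment": the same for the moment, N m; "width": finger opening in mm.
Only numpy, scipy, OpenCV 4.12 (cv2) and the standard library are available. Lean on these libraries where they do the work, as an engineer would, in place of code of your own. Each camera call takes 0.05 s, during which the arm holds its last target. There are 200 camera calls.

## Working session

There is one attempt and no reset: what is moved stays moved. The work goes in short steps, each a Python script; the robot and the scene stay as the last script left them, time stands still between calls to the robot, and variables do not carry over. Pictures are saved under pics/ and viewed, about 8 in all and at most 12, crops included, and the job is handed in when it is done.

```bash
ls; mkdir -p pics
python3 - <<'E'
from plant import bot
import cv2, json
for n in("top","scene"):
    cv2.imwrite(f"pics/{n}0.png",bot.camera(n)[:,:,::-1])
for n in("top","scene","wrist"): print(n,bot.get_calibration(n))
print(bot.read_state())
E
```

```text
pics
top {'fx': 412.0191345918267, 'fy': 412.0191345918267, 'cx': 259.7144226675106, 'cy': 189.72130900386438, 'view': array([[ 9.79035398e-03, -9.99948846e-01,  2.54037202e-03,
        -1.18885264e+01],
       [ 9.97858263e-01,  9.93414018e-03,  6.46544674e-02,
        -5.32376498e+02],
       [-6.46763965e-02,  1.90194108e-03,  9.97904478e-01,
        -1.11889659e+03],
       [ 0.00000000e+00,  0.00000000e+00,  0.00000000e+00,
         1.00000000e+00]])}
scene {'fx': 444.1417442485576, 'fy': 444.1417442485576, 'cx': 250.49700532374473, 'cy': 188.6483127389514, 'view': array([[-4.98420466e-01,  8.66665612e-01, -2.16276614e-02,
         2.48491168e+02],
       [-4.97902484e-01, -2.65743611e-01,  8.25514052e-01,
         1.68081953e+02],
       [ 7.09697229e-01,  4.22221565e-01,  5.63967015e-01,
        -1.91242420e+03],
       [ 0.00000000e+00,  0.00000000e+00,  0.00000000e+00,
         1.00000000e+00]])}
wrist {'fx': 291.54528513781906, 'fy': 291.54528513781906, 'cx': 255.04413967220475, 'cy': 193.51253325499826, 'T_tool_cam': array([[-8.65024679e-04,  9.64650771e-01,  2.63530152e-0
[... 255 characters left out ...]
0,
         1.00000000e+00]])}
{'t': 0.1, 'joint_pos': array([ 1.40113033e+00,  3.59305777e-01,  1.11493775e-02, -2.98792676e-04,
       -1.22409169e+00, -2.88103054e-01]), 'qvel': array([ 0.00111209, -0.00099558,  0.00247919,  0.00135144, -0.0021034 ,
       -0.00029392]), 'tau': array([-1.88012500e-04, -5.84164274e+01,  2.93750417e+01,  7.01550812e+00,
        1.01170645e-02, -5.64229060e-05]), 'tcp_pos': array([298.14778505, 605.09970816, 225.72378366]), 'eef_rot': array([ 9.73908284e-01, -2.26940757e-01, -9.72633481e-05,  7.32921197e-04]), 'contact_force': array([-0.26505776,  0.23956025, -0.28289419]), 'moment': array([ 0.0679927 , -0.01319853, -0.0444943 ]), 'width': 87.72395712139955}
```

View pics/top0.png

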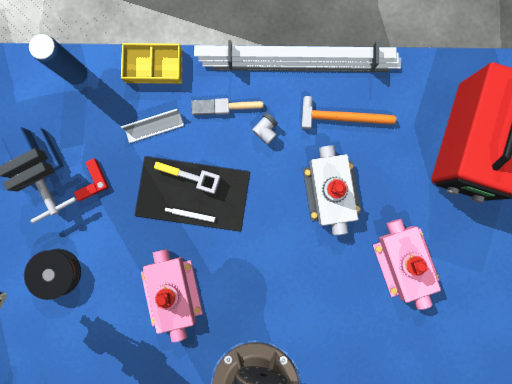

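View pics/scene0.png

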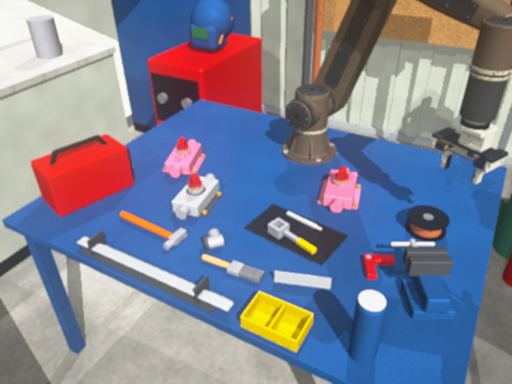

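The top view shows the mat and wrench (head near px 207,181, yellow grip near 166,168) on the left. The real manifold, white with a red plug near (337,188), is on the right. The pink look-alikes are at (170,295) and (410,262), and the elbow is at (265,128). Next I'll get rough positions and close-up wrist views.

```bash
cat > h.py <<'E'
from plant import bot
import numpy as np, cv2
from scipy.spatial.transform import Rotation as R
def q(psi): return [np.cos(psi/2),np.sin(psi/2),0,0]   # tool down, tool x at yaw psi
def yaw(s): m=R.from_quat(s["eef_rot"]).as_matrix(); return np.arctan2(m[1,0],m[0,0])
def T(p,o): M=np.eye(4);M[:3,:3]=R.from_quat(o).as_matrix();M[:3,3]=p;return M
def campose(name,s=None):
    c=bot.get_calibration(name)
    return c,(T(s["tcp_pos"],s["eef_rot"])@c["T_tool_cam"] if name=="wrist" else np.linalg.inv(c["view"]))
def cast(px,z,name,s=None):
    c,M=campose(name,s); px=np.atleast_2d(np.asarray(px,float))
    d=np.c_[(px[:,0]-c["cx"])/c["fx"],-(px[:,1]-c["cy"])/c["fy"],-np.ones(len(px))]@M[:3,:3].T
    o=M[:3,3]; return (o+d*((z-o[2])/d[:,2])[:,None])[:,:2]
def proj(P,name,s=None):
    c,M=campose(name,s); p=np.linalg.inv(M)@np.r_[P,1]
    return c["cx"]+c["fx"]*p[0]/-p[2], c["cy"]-c["fy"]*p[1]/-p[2]
def snap(fn):
    s=bot.read_state(); im=bot.camera("wrist"); cv2.imwrite(f"pics/{fn}.png",im[:,:,::-1]); np.save(f"pics/{fn}.npy",s,allow_pickle=True); return s,im
E
python3 - <<'E'
from h import *
print("head",cast([207,181],38,"top"),"grip",cast([166,168],20,"top"))
pl=cast([337,188],110,"top")[0]; print("plug",pl)
print("mat",cast([[147,157],[250,172],[241,230],[135,216]],4,"top"))
print("manif ends",cast([[327,150],[340,230]],30,"top"))
g=cast([190,176],30,"top")[0]
# camera sits 72+ mm along tool x; aim so that TCP is about 20mm from target
bot.move_ptp([g[0],g[1],260],q(-np.pi/2)); s,_=snap("w1"); print(s["joint_pos"],s["t"])
bot.move_ptp([pl[0],pl[1],260],q(-np.pi/2)); s,_=snap("p1"); print(s["joint_pos"],s["t"])
E
python3 -c "
import cv2,numpy as np
cv2.imwrite('pics/a.png',np.vstack([cv2.imread('pics/w1.png')[60:340],cv2.imread('pics/p1.png')[60:340]]))"
```

```text
head [[553.3823936  136.48063978]] grip [[589.75914474 252.47107729]]
plug [ 532.7759762  -202.22874786]
mat [[622.06055123 310.07271895]
 [582.72966042  21.00229427]
 [420.93558517  44.11813743]
 [456.77811517 338.82978034]]
manif ends [[ 642.72817292 -190.21176796]
 [ 424.40277626 -225.29432593]]
[ 6.42588558e-01  2.11016021e-01 -1.16579982e-01 -1.23982792e-04
 -1.24335218e+00 -6.41118450e-01] 1.9167
[-1.81408849e-02  1.66126801e-01 -1.72688782e-01 -1.31892244e-04
 -1.23187359e+00  1.90023121e-02] 3.4083
```

View pics/a.png

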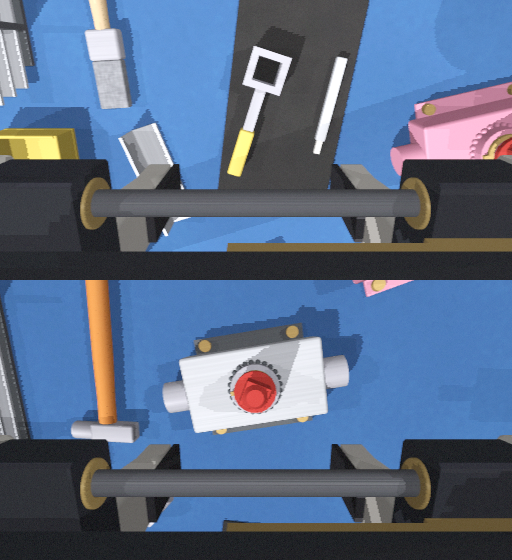

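The crops show the wrench head at w1 px (268,130) with the handle running down to the grip at (240,213). The plug is at p1 px (255,170). I'll take closer views of both, starting with the plug.

Run:
```python
from h import *
bot.line_to([532.8,-202.2,200]); bot.pause(.3); s,a=snap("p2"); print(s["tcp_pos"],s["contact_force"],s["moment"])
s1=np.load("pics/w1.npy",allow_pickle=True).item(); h=cast([268,130],38,"wrist",s1)[0]; g=cast([240,213],25,"wrist",s1)[0]
d=g-h; th=np.arctan2(d[1],d[0]); print(h,g,th,np.hypot(*d))
bot.line_to([532.8,-202.2,250],250)
bot.move_ptp([*h,140],q(th-np.pi)); bot.pause(.3); s,b=snap("w2"); print(s["t"],s["contact_force"],s["moment"])
def crop(im): return cv2.resize(im[80:280,150:360],None,fx=2.8,fy=2.8,interpolation=cv2.INTER_CUBIC)[:,:,::-1]
cv2.imwrite("pics/b.png",crop(a)); cv2.imwrite("pics/c.png",crop(b))
```

```text
[ 533.19383499 -202.25473437  200.83546342] [ 0.80211488  0.95682907 -0.63972971] [ 0.04872097 -0.0884258  -0.00977716]
[551.83896769 133.73326306] [589.66214087 249.8908604 ] 1.2560042567208294 122.1604676138217
6.3417 [ 0.08616644 -0.38740836 -0.55319909] [ 0.08891648 -0.02124878 -0.0259539 ]
```

View pics/b.png

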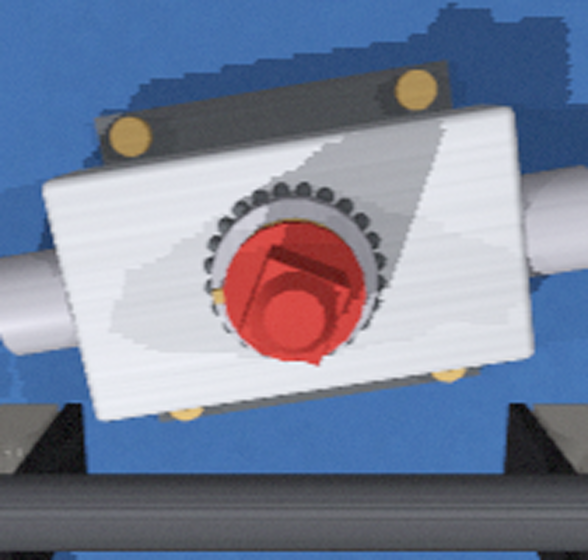

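View pics/c.png

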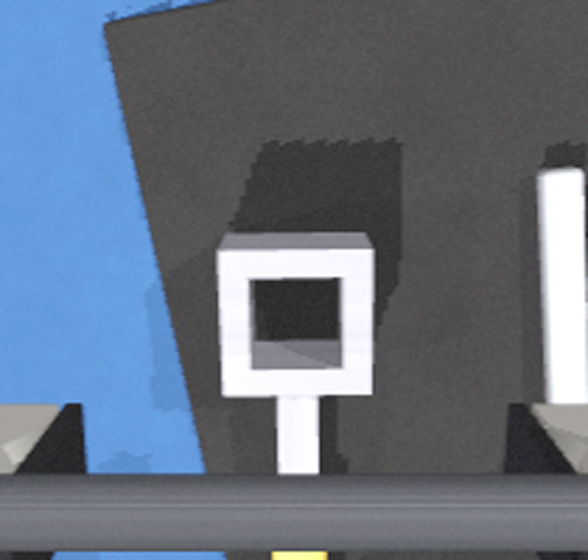

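In the wrench crop, the head's top face spans (218,250)–(373,394), square to the tool. In the plug crop, the flange circle is centred near (294,291), the cone top near (294,312), and the head is rotated about 22° in the image. I'll refine the plug numerically.

Run:
```python
from h import *
s=np.load("pics/p2.npy",allow_pickle=True).item(); im=cv2.imread("pics/p2.png")
hsv=cv2.cvtColor(im,cv2.COLOR_BGR2HSV)
m=((hsv[...,0]<10)|(hsv[...,0]>170))&(hsv[...,1]>120); m=m.astype(np.uint8)*255
k=cv2.findContours(m,0,1)[0]; k=max(k,key=cv2.contourArea); print(cv2.boundingRect(k),cv2.fitEllipse(k),cv2.minEnclosingCircle(k))
up=lambda p:(150+p[0]/2.8,80+p[1]/2.8)
print("flange c",cast(up((294,291)),84,"wrist",s),"cone c",cast(up((294,312)),117,"wrist",s),"ellipse",cast(cv2.fitEllipse(k)[0],84,"wrist",s))
r=im[160:215,225:285,2]; r=cv2.resize(r,None,fx=12,fy=12,interpolation=cv2.INTER_CUBIC)[:600]
r=cv2.createCLAHE(3,(4,4)).apply(r); 
o=cv2.cvtColor(r,cv2.COLOR_GRAY2BGR)
L=cv2.createLineSegmentDetector().detect(cv2.GaussianBlur(r,(0,0),4))[0][:,0]
for l in L:
    n=np.hypot(l[2]-l[0],l[3]-l[1])
    if n>80:
        P=cast(np.array([[225+l[0]/12,160+l[1]/12],[225+l[2]/12,160+l[3]/12]]),110,"wrist",s); d=P[1]-P[0]
        print(l.round(),round(n),"world deg mod90",round(np.degrees(np.arctan2(d[1],d[0]))%90,1))
cv2.imwrite("pics/d.png",o)
s=np.load("pics/w2.npy",allow_pickle=True).item()
C=cast([up(p) for p in [(218,250),(373,249),(373,394),(219,394)]],38,"wrist",s); print("wrench top corners",C,C.mean(0),yaw(s), np.hypot(*(C[1]-C[0])),np.hypot(*(C[2]-C[1])))
for a,b in((1,0),(2,3)):
  e=C[a]-C[b]; print(np.arctan2(e[1],e[0]))
```

```text
(230, 159, 51, 51) ((254.80760192871094, 183.6284942626953), (48.91963577270508, 49.58717346191406), 171.7042694091797) ((255.0, 184.3829803466797), 25.884414672851562)
flange c [[ 534.67519591 -207.54471212]] cone c [[ 534.63285763 -208.78041755]] ellipse [[ 534.86106899 -207.84306581]]
[394. 198. 246. 146.] 158 world deg mod90 70.4
[302.   6. 210.  35.] 97 world deg mod90 17.7
[214.  35. 123. 109.] 118 world deg mod90 39.4
[220. 259. 325. 204.] 119 world deg mod90 27.6
[663. 420. 710. 315.] 115 world deg mod90 67.8
[524.  41. 435.   9.] 94 world deg mod90 70.1
[517. 245. 434. 211.] 90 world deg mod90 67.8
[126. 419. 157. 331.] 94 world deg mod90 70.2
[160. 328. 193. 243.] 91 world deg mod90 69.0
[184. 331. 154. 408.] 83 world deg mod90 68.9
wrench top corners [[569.69193957 103.80972429]
 [522.04130022 119.07954946]
 [536.3381797  166.78225147]
 [585.92319519 150.5333406 ]] [553.49865367 135.05121645] -1.8865665068485196 50.03749585935016 49.79908173354664
2.831478178349473
2.824922435925444
```

View pics/d.png

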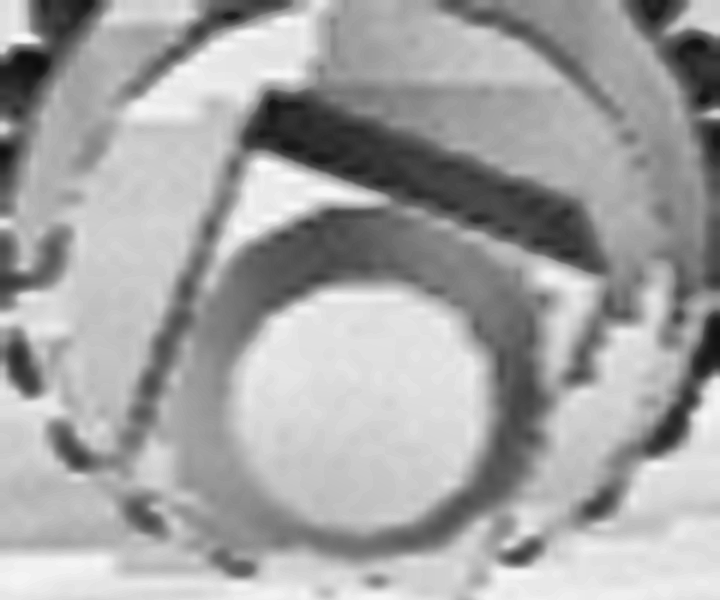

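The plug head is at 69.5° mod 90, with its axis at (534.6,-208.1). The wrench head is at (553.5,135.1) with the handle at 72°. I'll grip the head, lift it, and check how it sits.

Run:
```python
from h import *
p=[553.5,135.05]; psi=1.257-np.pi
bot.line_to([*p,60],200,q(psi)); bot.line_to([*p,10],80); s=bot.read_state(); print(s["tcp_pos"],s["contact_force"])
bot.move_gripper(40,30); s=bot.read_state(); print(s["width"],s["tcp_pos"],s["contact_force"])
bot.line_to([*p,190],150); bot.pause(.2); s,a=snap("w3"); print(s["width"],s["tcp_pos"],s["contact_force"],s["moment"],s["t"])
cv2.imwrite("pics/e.png",cv2.resize(a[80:330,130:380],None,fx=2.4,fy=2.4,interpolation=cv2.INTER_CUBIC)[:,:,::-1])
```

```text
[553.8366099  135.22330948  10.31266561] [0.37450207 0.53533541 0.1571594 ]
49.93101658099341 [553.33037404 135.03944256  10.04440471] [-0.94937244  0.36626285  3.10420055]
49.887477016301354 [553.20802795 134.9162939  189.2212558 ] [-0.53566129  0.62317962 -5.99258007] [-0.00311025 -0.06836057 -0.02690222] 9.9583
```

View pics/e.png

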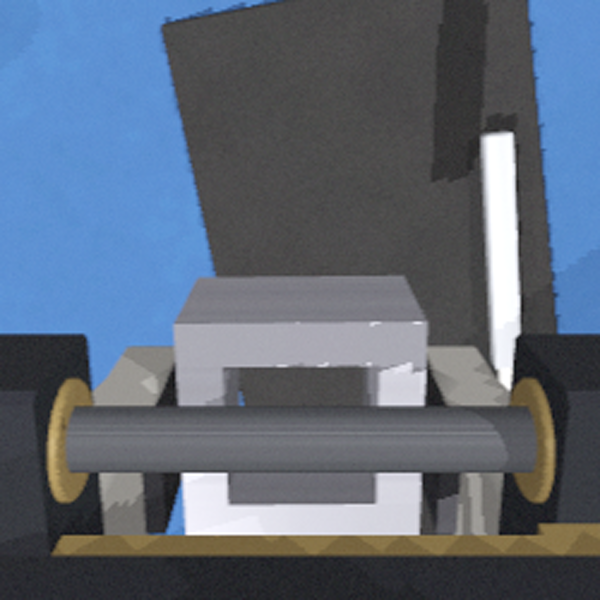

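The wrench is held level and centred: the top-face edge midpoint is at px 255, which matches the tool centre line. Next I'll fit it on the plug.

Run:
```python
from h import *
c=[534.6,-208.1]; o=q(np.radians(69.5)-np.pi)
bot.move_ptp([*c,190],o); bot.line_to([*c,128],150); bot.pause(.2); s0=bot.read_state(); f0=s0["contact_force"]; print(s0["tcp_pos"],f0,s0["t"])
for z in [120,114,108,102,97,93,90]:
    bot.line_to([*c,z],40); s=bot.read_state(); df=s["contact_force"]-f0; print(z,s["tcp_pos"].round(1),df.round(1),s["moment"].round(2))
    if df[2]>25: print("STOP");break
print(s["t"])
```

```text
[ 535.47477459 -208.08745321  129.2817973 ] [-0.01644636 -0.61567524 -5.37917559] 12.0667
120 [ 534.3 -208.1  119.6] [0.2 0.  0.4] [-0.02 -0.05  0.01]
114 [ 534.3 -208.   113.6] [-0.2  0.7 -0.8] [ 0.03 -0.05  0.04]
108 [ 534.3 -208.   107.4] [-0.2  0.5  1. ] [ 0.   -0.11 -0.01]
102 [ 534.5 -208.1  101.6] [-0.2  0.7 -0.5] [ 0.04 -0.03 -0.07]
97 [ 534.6 -208.1   96.7] [ 0.8  0.3 -0.3] [-0.01 -0.08 -0.01]
93 [ 534.6 -208.1   92.7] [0.9 1.6 1.1] [-0.02 -0.11 -0.01]
90 [ 534.8 -208.1   90. ] [-0.9 -0.   0.5] [ 0.01 -0.08 -0.05]
14.0917
```

```bash
cat >> h.py <<'E'
C=np.array([534.6,-208.1])
def pose(th,r=125,z=82): return [*(C+r*np.array([np.cos(th),np.sin(th)])),z], q(th-np.pi)
def torque(n=4):
    v=[]
    for _ in range(n):
        bot.pause(.02); s=bot.read_state(); r=(s["tcp_pos"][:2]-C)/1000; F=s["contact_force"]
        v.append(r[0]*F[1]-r[1]*F[0]+s["moment"][2])
    return np.mean(v),s
E
python3 - <<'E'
from h import *
bot.move_gripper(75); bot.pause(.6); s=bot.read_state(); print(s["width"],s["contact_force"].round(1))
bot.line_to([*C,165],150)
th=np.radians(69.5)
p,o=pose(th,z=165); bot.line_to(p,200,o)
bot.move_gripper(60); s,a=snap("f"); cv2.imwrite("pics/f2.png",a[80:330,110:400,::-1])
bot.line_to(pose(th)[0],120); s=bot.read_state(); print(s["tcp_pos"],s["contact_force"].round(1),s["t"])
E
```

```text
75.12820386527656 [ 0.4  0.4 -0. ]
[578.92662517 -90.98426101  82.58426227] [-0.4  0.4 -0.1] 18.2083
```

View pics/f2.png

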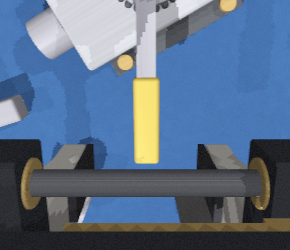

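The handle lies centred and straight between the fingers (grip at px ~(256,200)). I'll close and turn, watching the torque.

Run:
```python
from h import *
th0=np.radians(69.5)
bot.move_gripper(10,40); bot.pause(.15); t0,s=torque(6); print("grip",s["width"],t0,s["contact_force"].round(1))
a=0;wed=None;lst=[]
while a<1.1:
    a+=.04; p,o=pose(th0-a); bot.line_to(p,40,o); t,s=torque(4); d=s["tcp_pos"][:2]-C
    lst.append(t-t0); print(round(a,2),round(t-t0,2),"act",round(th0-np.arctan2(d[1],d[0]),3),round(np.hypot(*d),1))
    if len(lst)>1 and min(lst[-2:])>.95: print("WEDGE");break
print(s["t"],s["joint_pos"].round(2))
```

```text
grip 19.613166015809433 0.04840865948118495 [-0.1  0.3  0.9]
0.04 -0.12 act 0.039 125.0
0.08 -0.08 act 0.078 125.0
0.12 -0.03 act 0.118 125.3
0.16 0.08 act 0.157 125.5
0.2 0.18 act 0.196 125.5
0.24 0.18 act 0.236 125.4
0.28 0.2 act 0.276 125.4
0.32 0.25 act 0.316 125.3
0.36 0.18 act 0.356 125.3
0.4 0.18 act 0.396 125.2
0.44 0.22 act 0.436 125.2
0.48 0.22 act 0.476 125.1
0.52 0.2 act 0.516 125.1
0.56 0.62 act 0.552 125.0
0.6 0.83 act 0.59 125.0
0.64 0.91 act 0.63 125.0
0.68 0.96 act 0.669 124.9
0.72 1.03 act 0.709 124.9
WEDGE
25.3333 [ 0.07  0.45 -0.2  -0.   -0.92 -1.14]
```

A clear torque step at about 0.55 rad marks the wedge. I'll turn to 0.84 rad (ring ≈0.28), back off 0.1 into the play, release, and look.

Run:
```python
from h import *
th0=np.radians(69.5)
for a in (.76,.80,.84):
    p,o=pose(th0-a); bot.line_to(p,40,o); t,s=torque(4); print(a,t-.05)
bot.pause(.2)
for a in (.79,.74):
    p,o=pose(th0-a); bot.line_to(p,40,o); t,s=torque(4); print(a,t-.05)
bot.move_gripper(60); 
bot.line_to(pose(th0-a,z=165)[0],150)
p,o=pose(th0-a,r=0,z=175); bot.line_to(p,200,o); bot.move_gripper(80)
bot.pause(.2); s,im=snap("g"); print(s["t"],s["joint_pos"].round(2))
cv2.imwrite("pics/g2.png",cv2.resize(im[80:280,150:360],None,fx=2.4,fy=2.4,interpolation=cv2.INTER_CUBIC)[:,:,::-1])
```

```text
0.76 0.9988609128996722
0.8 1.0139199146699813
0.84 1.0622763509929996
0.79 0.045528002715519364
0.74 0.0062721533978113
30.4417 [-0.03  0.23 -0.29 -0.   -1.05 -1.07]
```

View pics/g2.png

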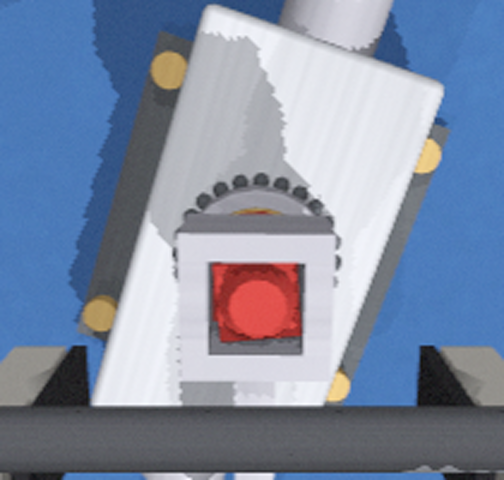

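The wrench is still seated on the plug. The head's top face is centred near crop (256,306), slightly counter-clockwise of the plug, as intended. I'll grip the head, lift it off, and lay it back in its original place.

Run:
```python
from h import *
a=.74; th0=np.radians(69.5)
bot.line_to([*C,91],100); s=bot.read_state(); print(s["contact_force"].round(1))
bot.move_gripper(40,35); bot.pause(.1); s=bot.read_state(); print(s["width"],s["contact_force"].round(1),s["moment"].round(2))
for z in (97,110,135): bot.line_to([*C,z],50); print(z,bot.read_state()["contact_force"].round(1))
bot.line_to([*C,200],150); s=bot.read_state(); print(s["width"],s["contact_force"].round(1),s["t"])
p=[553.5,135.05]; psi=1.257-np.pi
bot.move_ptp([*p,190],q(psi)); bot.line_to([*p,40],150); bot.line_to([*p,11],40); bot.pause(.1)
s=bot.read_state(); print(s["tcp_pos"],s["contact_force"].round(1))
bot.move_gripper(78); bot.line_to([*p,140],150); bot.pause(.2); s,im=snap("w4"); print(s["t"])
b=im[80:280,150:360]
bot.line_to([*p,230],200); bot.move_ptp([532.8,-202.2,200],q(-np.pi/2)); bot.pause(.2); s,im=snap("p3"); print(s["t"],s["contact_force"].round(1))
cv2.imwrite("pics/k.png",cv2.resize(np.hstack([b,im[80:280,150:360]]),None,fx=1.8,fy=1.8,interpolation=cv2.INTER_CUBIC)[:,:,::-1])
```

```text
[-0.2 -0.1 -0.6]
49.967054514592284 [-2.7  4.7  5. ] [1.88 0.86 0.01]
97 [-1.   3.1 -4. ]
110 [-2.   3.  -2.9]
135 [-0.4  0.7 -4.7]
49.44304975020783 [-0.  -0.3 -5.1] 34.0917
[553.22267197 134.84834474  11.21548953] [-4.6 -0.7  4.3]
39.4333
41.5667 [0.5 0.2 0.6]
```

View pics/k.png

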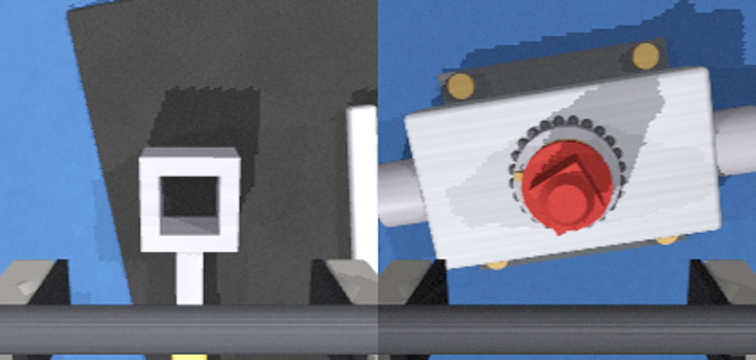

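The wrench lies flat where it was. The ring's tab moved up by about 8 px at a radius of about 27 px, which is roughly 0.29 rad clockwise. I'm handing in the job.

```bash
python3 -c "
from plant import bot
bot.close_job(); print(bot.read_state()['t'])"
```

```text
the job is handed in; nothing more can be done
the job is handed in; nothing more can be done
```

The plug is tightened, the wrench is back flat on the black mat, and the job was handed in at about 41.6 s. The system reports no verdict, so what follows rests on my own checks.

- **Fitting:** I picked the wrench up by its head and lowered it over the plug. It reached full depth with less than about 2 N of contact force, and I let go of it for more than 0.6 s.
- **Tightening:** I took the wrench again at the centre of the yellow grip and turned it clockwise. The torque stepped up clearly at about 0.55 rad, and I stopped at 0.84 rad, so the ring should have been dragged about 0.28 rad. I backed off into the play before releasing.
- **Snugness check:** The last wrist picture showed the ring's tab moved about 0.29 rad clockwise, and the plug head visibly turned. That agrees with the torque estimate and is inside the best range of 0.2 to 0.4 rad.
- **Laying back:** The wrench lies in its original place, and the gripper was open and clear of everything at hand-in.

- **Torque disagreement:** the readings ran about 0.3 N m below the stated values (about 0.2 free and 1.0 wedged, against 0.5 and 1.2). I relied on the step and the ring tab, not on absolute torque.
- **Not checked:** I did not measure the bystanders afterwards. Nothing came near them, and the part of the marker in view was in place.

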